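# Release the hanging sample tin with the fork

## Robot

A 7-joint arm with a two-finger parallel gripper is mounted at the origin on the work surface. World frame = base frame: x ahead of the robot, y to its left, z up, the work surface at z = 0. Lengths are in m, angles in rad, forces in N, time in s.
With the tool pointing down it reaches from about 0.425 to 0.925 m from the base axis. Payload 6.8 kg.
Tool frame: the origin (TCP) lies at the very end of the fingers, on their centre line; the grasp point (between the pads) lies 19 mm behind it (bot.grip_point_offset is the distance from the TCP to the grasp point, in m); y points along the fingers, x is the direction in which the jaws open and shut, and the axes are right-handed (so a half turn about y gives the same grasp; the last joint's range is limited). The gripper opens to 88 mm and grips with 3 to 60 N. Pads are 20 mm wide; open, the fingers measure 115 mm over their backs; the gripper's body (75 mm by 178 mm) begins 61 mm behind the grasp point.
Start: joints at [1.104, 0.477, 0.022, 1.555, -0.011, 1.109, -0.083], TCP at [0.237, -0.632, 0.223] pointing down, gripper open.
Joint ranges: [-2.96, 2.96], [-0.34, 2.1], [-1.41, 1.46], [0.24, 2.44], [-1.37, 4.51], [0.17, 1.92], [-2.96, 2.96]. Speed limits (rad/s): [2.39, 2.39, 3.14, 3.14, 3.14, 3.14, 3.14].

## Interface

Orientations are given as [roll, pitch, yaw] about the fixed x, y, z axes, in that order (R = Rz(yaw) Ry(pitch) Rx(roll)).
In Python, from bench import bot, camera, camera_params gives the robot as it stands.
- The arm moves only by the tool move_arm, never from a script. Its argument "commands" is a list that holds one entry, the list of rows, each a list of 7 numbers: the opening, from 0 (shut) to 1 (fully open), then the shift along the tool's x, y, z in mm, then the turn, a rotation vector about the tool's x, y, z in degrees. In form: [[[hand, dx, dy, dz, wx, wy, wz], ...]]. A call has 1 to 20 rows; each row is the pose to reach, as a shift and turn from the pose commanded when the call began, along the tool's axes at that moment; what a row does not reach only later rows make up. A row lasts 1/12 s, in which the tool goes at most 41.7 mm and 7.16 degrees, less where a joint would pass 70% of its speed; a pose out of reach is approached as far as the arm can. A call with a gripper value outside its range is refused whole. The fingers move at their own pace and stop on an object; "newtons" is the grip in N (left out, the last holds). Time passes only in rows, so rows that repeat a pose let the fingers close. It gives the time, the measured TCP pose, the force and the opening at its end, in the units of the state.
- bot.sense(): the state, without advancing time (a new reading comes with each control period).
- camera(name): name is "side" or "top" or "wrist"; returns the picture (400x640x3 uint8, red, green, blue); there is no depth.
- camera_params(name): a dict with "vertical_fov" (degrees; the focal length in pixels is half the picture's height over the tangent of half this angle, whatever the lens; pixels are square), "cx", "cy" (the principal point, pixels), "camera_from_world" (4x4, takes a point from world to camera coordinates). Camera axes: x right, y down, z forward; pixel columns grow to the right and rows downward; lengths in m; the calibration is good to about 2 mm. A picture is of the moment at which its call begins: read the wrist's pose just before it. camera_params takes no time and is no camera call; for the wrist camera it gives the pose at the moment of the call.
- bot.sign_off(): hands the job in, once; it reports no verdict.
The state is a dict: "time": time; "joints": joint angles; "qvel": joint speeds; "joint_torque": joint torques, N m; "tcp_pos": TCP position; "ee_rot": TCP orientation; "wrist_force": force on the tool from outside, world axes, zero at the start; "torque": the same for the moment, N m; "gripper_width": finger opening in m.
Only numpy, scipy, OpenCV 4.12 (cv2) and the standard library are available. Lean on these libraries where they do the work, as an engineer would, in place of code of your own. Each camera call takes 0.05 s, during which the arm holds its last target.

## Task

Two sample tins hang by their strap lugs from spring bars, each in its own hanger. Pick up the forked tool, straddle the bar of the tall narrow tin's hanger with it and push the bar's shoulder disc back, so that this tin comes free and stands upright on the cork pad below; touch the bar with the tool only, not with the fingers. Then stand the tool upright on its two prongs on the bench top and let go, leaving the squat hanging tin and the spare tin as they are.

Things in the scene. Friction and masses are not known exactly. Their poses are not given: they have to be found in the camera images.
- fork_grip (a point): Forked tool, 105 mm tall, 0.25 kg, standing on its two steel prongs. Point on its centre line, 78 mm above the prong tips, in its 24 x 24 mm square wooden handle (56 to 105 mm up), gripped on either pair of faces. z up, x across the prongs, y through the thickness. Fork 52 mm wide, 26 mm thick; prongs 13 mm wide; slot between them 26 mm wide, 44 mm high, open below.
- tall_gap (a point): On the tall tin's hanger: middle of the 50 mm of bare 8 mm spring bar that the fork straddles, on its axis, 150 mm above the bench. Fixed; z up, +y along the bar from clevis to shoulder disc. Clevis plates end 25 mm off at -y and rise 14 mm above the axis. Beam and posts 60 mm off at -x, up to 12 mm above the axis. Hanging tin's lid 36 mm below it; prong tips 20 mm below it clear all.
- tall_disc (a point): Centre of the shoulder disc's near face (steel, 40 mm diameter, 6 mm thick) on the tall tin's bar, on the bar axis, 25 mm from tall_gap at +y when home; it moves with the bar. Push it towards +y, away from the clevis, into the spring barrel that starts 37 mm further on.
- tall_bar (a joint): How far the tall tin's spring bar is pushed back, in m: 0 home, through the tin's lug; the lug comes free at 0.014 to 0.017; hard stop at 0.030. The spring resists with 3 N at first, 6 N at the stop, and shuts the bar again when the fork lets it.
- tall_tin_mid (a point): Centre of the tall narrow tin (56 mm diameter, 85 mm high, about 0.35 kg), half-way up; z up. The eye of its lug, 46 mm high on the lid, hangs on the bar between the clevis plates, 38 mm from tall_gap at -y. It hangs 18 mm above its cork pad; when freed it drops straight on to the pad, guided by the clevis.
- tall_pad (a point): Centre of the top of the 84 x 84 mm cork pad below the tall tin, fixed, 11 mm above the bench. The hanger's grey base plate is 150 x 200 mm, 6 mm thick.
- squat_tin_mid (a point): Centre of the other hanging tin, squat and wide (76 mm diameter, 55 mm high), half-way up, in a second hanger of the same build with a taller pad. To be left hanging.
- spare_tin_mid (a point): Centre of a closed spare tin without strap (72 mm diameter, 80 mm high) standing on the bench, half-way up. To be left alone.
Not all that is in view belongs to the job. What is shaped like the part that bears tall_gap but purple is not meant. There is more than one size of the part that bears fork_grip; the job needs the smaller.

How it is judged:
By the outcome, as a careful person would: the job done as asked, in the order asked, and still so for the second after the job is handed in, with the robot touching nothing.
It also fails if it takes over 58 s, if anything falls off the work surface, if the arm or the gripper's body presses on something with over 40 N, if the wrist force passes 120 N, or if a joint passes its speed limit or range.

## Working session

There is one attempt and no reset: what is moved stays moved. The work goes in short steps, Python scripts to look and compute and a tool call to move; the robot and the scene stay as the last step left them, time stands still between calls to the robot, and variables do not carry over. Pictures are saved under pics/ and viewed, and the job is handed in when it is done.

Besides the shell and the picture viewer there is one more tool, called after "Request:" in YAML: its name, and indented under it one key for each argument. move_arm: Moves the arm, as the interface text tells. Its arguments: {"type":"object","properties":{"commands":{"type":"array"},"newtons":{"type":"number"}},"required":["commands"]}

```bash
mkdir -p pics; ls; cat > h.py <<'E'
import numpy as np, cv2
from bench import bot, camera, camera_params
def snap(n,f):
    p=camera_params(n); im=camera(n); cv2.imwrite('pics/'+f,cv2.cvtColor(im,cv2.COLOR_RGB2BGR)); return im,p
def ray(p,u,v):
    f=200/np.tan(np.radians(p['vertical_fov'])/2); T=np.array(p['camera_from_world']); R=T[:3,:3];t=T[:3,3]
    d=R.T@np.array([(u-p['cx'])/f,(v-p['cy'])/f,1]); return -R.T@t,d/np.linalg.norm(d)
def onz(p,u,v,z):
    o,d=ray(p,u,v); return o+d*(z-o[2])/d[2]
def two(p1,a,p2,b):
    o1,d1=ray(p1,*a);o2,d2=ray(p2,*b)
    s=np.linalg.lstsq(np.stack([d1,-d2],1),o2-o1,rcond=None)[0]
    x=o1+d1*s[0];y=o2+d2*s[1]; return (x+y)/2,np.linalg.norm(x-y)
def proj(p,X):
    f=200/np.tan(np.radians(p['vertical_fov'])/2); c=np.array(p['camera_from_world'])@np.append(X,1)
    return np.array([p['cx']+f*c[0]/c[2],p['cy']+f*c[1]/c[2]])
E
python3 - <<'E'
from h import *
s=bot.sense(); print(s)
for n in ['side','top','wrist']:
    im,p=snap(n,n+'0.png'); T=np.array(p['camera_from_world']); print(n,p['vertical_fov'],p['cx'],p['cy'],-T[:3,:3].T@T[:3,3],T[2,:3])
E
```

```text
pics
{'time': 0.0, 'joints': array([ 1.10389225,  0.47780957,  0.02234187,  1.55641605, -0.01147107,
        1.10927325, -0.08310495]), 'qvel': array([-0.00024917, -0.00106927,  0.00128906,  0.00143366,  0.00198163,
       -0.00171437, -0.0008756 ]), 'joint_torque': array([ 5.57034273e-04, -5.82855070e+01,  1.53573800e+00, -2.72601575e+01,
       -5.40969463e-02,  1.70195836e-02,  1.90407291e-04]), 'tcp_pos': array([ 0.2368035 , -0.63147921,  0.22169036]), 'ee_rot': array([-1.57095501,  0.00177088, -1.21196436]), 'wrist_force': array([-0.07549276, -0.86224078,  0.05350668]), 'torque': array([ 0.02140819, -0.00930331,  0.04060001]), 'gripper_width': 0.08753388202446073}
side 43.55063588584939 316.4863473134706 210.17922587912153 [ 0.35009537 -0.7144218   0.95534012] [ 0.15625762  0.66362744 -0.73156147]
top 55.88928204752758 317.8036165653439 195.71525311193858 [0.41768109 0.04630928 1.04704409] [ 0.1044979   0.00223567 -0.99452259]
wrist 60.722891243705746 319.1893483496732 201.17141443262554 [ 0.3148757  -0.60162177  0.38337857] [-0.28626838 -0.10471812 -0.95240986]
```

View pics/side0.png

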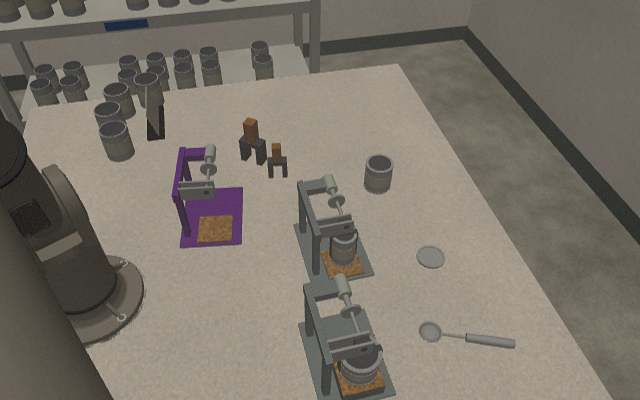

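View pics/top0.png

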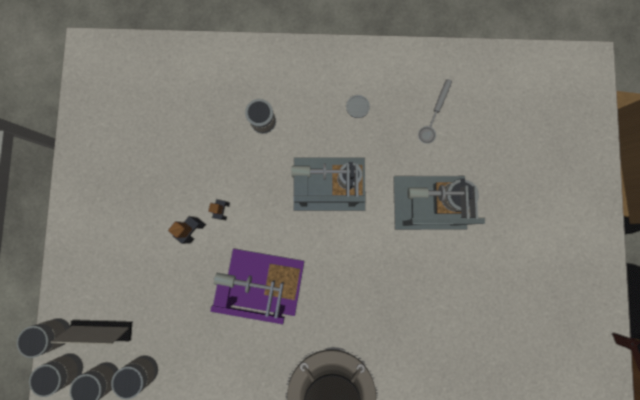

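View pics/wrist0.png

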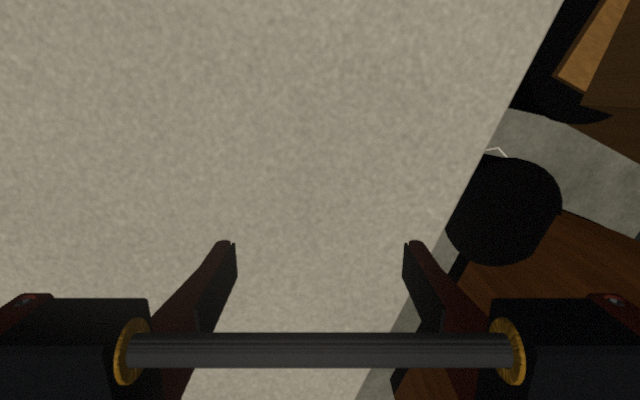

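```bash
python3 - <<'E'
import cv2,numpy as np
a=cv2.imread('pics/top0.png');b=cv2.imread('pics/side0.png')
def z(im,x,y,w,h,k): return cv2.resize(im[y:y+h,x:x+w],None,fx=k,fy=k,interpolation=cv2.INTER_CUBIC)
cv2.imwrite('pics/zt1.png',z(a,280,145,100,75,8))
cv2.imwrite('pics/zt2.png',z(a,160,180,80,60,8))
cv2.imwrite('pics/zs1.png',z(b,285,160,100,75*4//3+25,5))
cv2.imwrite('pics/zs2.png',z(b,225,105,80,80,7))
E
```

```text
(no output)
```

View pics/zt1.png

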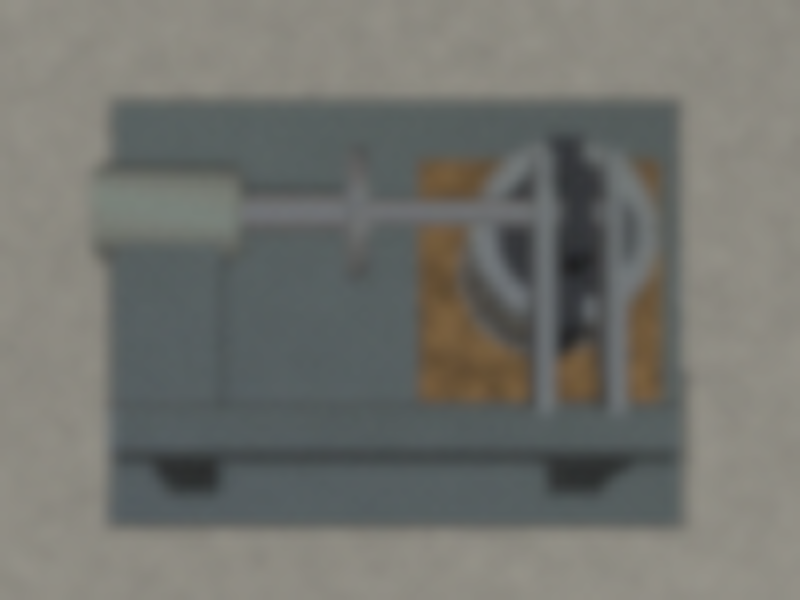

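View pics/zt2.png

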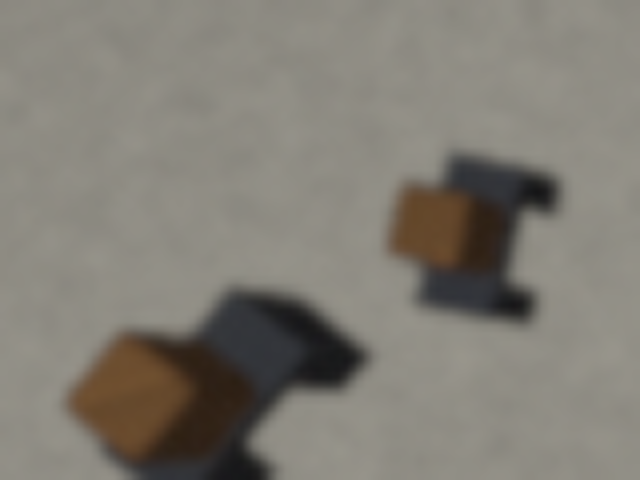

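View pics/zs1.png

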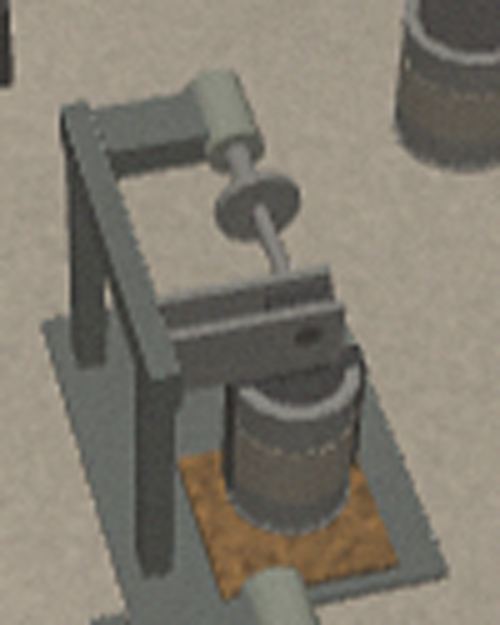

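View pics/zs2.png

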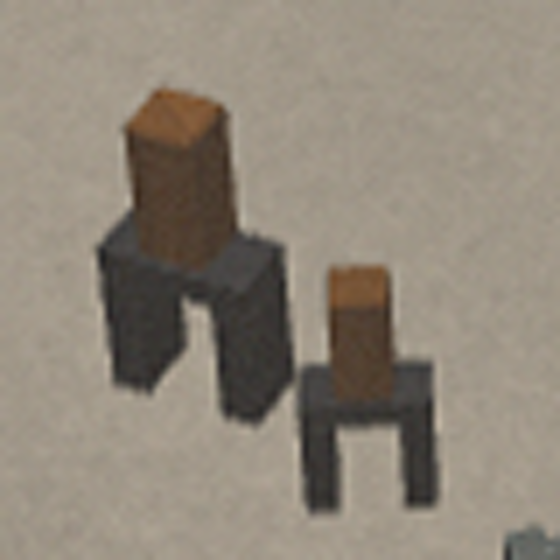

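```bash
python3 - <<'E'
from h import *
pt=camera_params('top');ps=camera_params('side')
T=lambda x,y,o,k:((x+.5)/k-.5+o[0],(y+.5)/k-.5+o[1])
c=[onz(pt,*T(x,y,(160,180),8),.105) for x,y in [(405,183),(475,192),(462,267),(390,255)]]
c=np.array(c);print(c,'mean',c.mean(0),'sides',[np.linalg.norm(c[i]-c[i-1]) for i in range(4)])
d=[onz(ps,*T(x,y,(225,105),7),.105) for x,y in [(331,267),(387,267),(390,303),(330,303)]]
d=np.array(d);print(d,d.mean(0))
for a,b in [((455,155),(420,300)),((525,172),(500,310))]:  # shoulder top edges z=.056
    A=onz(pt,*T(*a,(160,180),8),.056);B=onz(pt,*T(*b,(160,180),8),.056);v=A-B;print('shoulder',A,B,np.linalg.norm(v),np.degrees(np.arctan2(v[1],v[0])))
A=onz(ps,*T(300,370,(225,105),7),.056);B=onz(ps,*T(433,365,(225,105),7),.056);v=B-A;print('side sh',A,B,np.linalg.norm(v),np.degrees(np.arctan2(v[1],v[0])))
A=onz(ps,*T(307,512,(225,105),7),0);B=onz(ps,*T(435,505,(225,105),7),0);v=B-A;print('side prong',A,B,np.linalg.norm(v),np.degrees(np.arctan2(v[1],v[0])))
print('hanger')
for n,q in dict(barL=(243,210),discL=(350,211),discR=(368,212),plate=(533,212)).items(): print(n,onz(pt,*T(*q,(280,145),8),.15))
for n,q in dict(TL=(110,100),TR=(680,100),BR=(682,525),BL=(108,525)).items(): print(n,onz(pt,*T(*q,(280,145),8),.006))
for n,q in dict(beamL=(115,403),beamR=(680,403)).items(): print(n,onz(pt,*T(*q,(280,145),8),.162))
# plates tops z=.164
for q in [(537,412),(555,412),(537,142),(555,142),(610,412),(626,412)]: print('plate',onz(pt,*T(*q,(280,145),8),.164))
for n,q in dict(discfaceC=(258,205),barplate=(282,268)).items(): print('side',n,onz(ps,*T(*q,(285,160),5),.15))
E
```

```text
[[0.49257367 0.31771167 0.105     ]
 [0.49032763 0.29563106 0.105     ]
 [0.46672984 0.29842566 0.105     ]
 [0.46988417 0.3211278  0.105     ]] mean [0.47987883 0.30822405 0.105     ] sides [np.float64(0.02294522541646926), np.float64(0.022194547942006232), np.float64(0.023762691218786068), np.float64(0.022920237733425625)]
[[0.47084619 0.32129583 0.105     ]
 [0.49155297 0.31669475 0.105     ]
 [0.48896221 0.29565508 0.105     ]
 [0.46701688 0.30053451 0.105     ]] [0.47959456 0.30854504 0.105     ]
shoulder [0.50617029 0.31585659 0.056     ] [0.45808361 0.32473592 0.056     ] 0.04889959878026956 -10.46197315224285
shoulder [0.50115478 0.29247135 0.056     ] [0.45550098 0.29830434 0.056     ] 0.04602492146294476 -7.280988938729531
side sh [0.45577836 0.32176974 0.056     ] [0.5067522  0.31344574 0.056     ] 0.05164901818323272 -9.274508372590658
side prong [4.51563175e-01 3.01314529e-01 1.11022302e-16] [0.50179169 0.29425185 0.        ] 0.05072262961687774 -8.00394127072848
hanger
barL [0.57173648 0.06886425 0.15      ]
discL [0.57228658 0.03664632 0.15      ]
discR [0.5721256  0.03122042 0.15      ]
plate [ 0.5734439  -0.01844897  0.15      ]
TL [0.63428674 0.1202455  0.006     ]
TR [ 0.6395967  -0.07966529  0.006     ]
BR [ 0.4902831  -0.08236973  0.006     ]
BL [0.48502985 0.11597503 0.006     ]
beamL [0.51102839 0.10467126 0.162     ]
beamR [ 0.51544672 -0.06201351  0.162     ]
plate [ 0.51144589 -0.01972256  0.164     ]
plate [ 0.51158629 -0.02501949  0.164     ]
plate [ 0.59210197 -0.01823538  0.164     ]
plate [ 0.59224396 -0.0235826   0.164     ]
plate [ 0.51201529 -0.04120476  0.164     ]
plate [ 0.51214009 -0.04591326  0.164     ]
side discfaceC [0.57174525 0.03506994 0.15      ]
side barplate [ 0.57241873 -0.00438388  0.15      ]
```

```bash
python3 - <<'E'
from h import *
pt=camera_params('top');ps=camera_params('side')
T=lambda x,y,o,k:((x+.5)/k-.5+o[0],(y+.5)/k-.5+o[1])
t=[(130,332),(198,385),(135,462),(68,405)]; s=[(160,88),(225,110),(193,148),(128,128)]
tc=np.mean(t,0);sc=np.mean(s,0)
print(two(pt,T(*tc,(160,180),8),ps,T(*sc,(225,105),7)))
print(proj(pt,[.4797,.3084,.105]))
# world->tool moves
st=bot.sense();print(st['tcp_pos'],st['ee_rot'])
E
```

```text
(array([0.42369766, 0.38820136, 0.13287228]), np.float64(4.2419639116476276e-05))
[213.6136755 207.6571513]
[ 0.23686719 -0.6316189   0.22193835] [-1.57089706e+00  1.32253375e-03 -1.21200794e+00]
```

Request:
move_arm:
  commands:
    - [[1,0,-40,0,0,4,0],[1,-20,-78,30,0,8,0],[1,-42,-78,63,0,12,0],[1,-64,-78,96,0,16,0],[1,-86,-78,129,0,20,0],[1,-108,-78,162,0,24,0],[1,-130,-78,195,0,27,0],[1,-152,-78,228,0,29.4,0],[1,-174,-78,261,0,29.4,0],[1,-196,-78,294,0,29.4,0],[1,-218,-78,327,0,29.4,0],[1,-240,-78,360,0,29.4,0],[1,-262,-78,393,0,29.4,0],[1,-284,-78,426,0,29.4,0],[1,-306,-78,459,0,29.4,0],[1,-328,-78,492,0,29.4,0],[1,-350,-78,525,0,29.4,0],[1,-364,-78,545,0,29.4,0]]

```text
time: 1.65
tcp_pos: [0.6212, -0.0949, 0.3002]
ee_rot: [-1.571, 0.002, -1.721]
wrist_force: [-0.3, -0.4, 0.7]
gripper_width: 0.0879
```

```bash
python3 - <<'E'
from h import *
im,p=snap('wrist','w1.png'); np.save('w1.npy',p,allow_pickle=True); print(bot.sense()['joints'],bot.sense()['tcp_pos'],bot.sense()['ee_rot'])
print(proj(p,[.5727,.0065,.15]))
E
```

```text
[ 0.19622041  0.35247317 -0.19779364  1.56592316  0.06716716  1.22929268
 -1.72764076] [ 0.62287712 -0.09036909  0.30000024] [-1.57047563  0.00469228 -1.71547723]
[227.25986372 245.26136819]
```

View pics/w1.png

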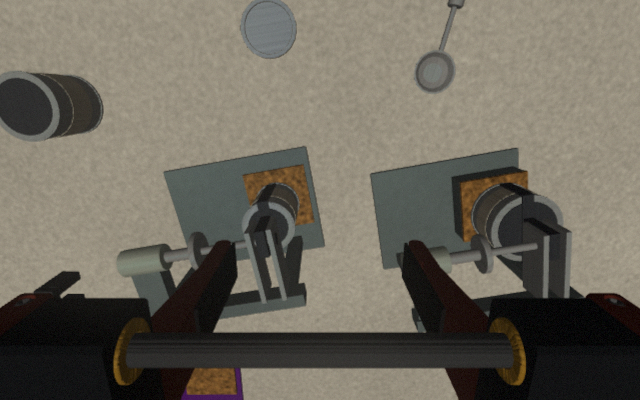

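Request:
move_arm:
  commands:
    - [[1,-10,0,-5,0,0,0],[1,-40,0,-21,0,0,0],[1,-75,0,-39,0,0,0],[1,-110,0,-58,0,0,0],[1,-145,0,-76,0,0,0],[1,-180,0,-94,0,0,0],[1,-215,0,-113,0,0,0],[1,-250,0,-131,0,0,0],[1,-285,0,-150,0,0,0],[1,-318,5,-167,0,0,0],[1,-345,15,-181,0,0,0],[1,-365,30,-191,0,0,0],[1,-376,50,-197,0,0,0],[1,-381,65,-200,0,0,0],[1,-382,70,-200,0,0,0],[1,-382,70,-200,0,0,0],[1,-382,70,-200,0,0,0]]

```text
time: 3.12
tcp_pos: [0.4812, 0.3071, 0.2311]
ee_rot: [-1.57, -0.001, -1.727]
wrist_force: [0.1, 0.1, 0.2]
gripper_width: 0.0882
```

```bash
python3 - <<'E'
from h import *
im,p=snap('wrist','w2.png'); np.save('w2.npy',p,allow_pickle=True); print(bot.sense()['joints'],bot.sense()['tcp_pos'],bot.sense()['ee_rot'])
for z in (.105,.056): print(proj(p,[.4797,.3084,z]))
E
```

```text
[-0.34681955  0.32894811 -0.41162988  1.77702871  0.1492811   1.0650491
 -2.53836948] [0.4816113  0.30733934 0.2316033 ] [-1.56945482e+00  2.93064905e-04 -1.72715325e+00]
[318.63653442 193.41886754]
[318.70396131 179.76076631]
```

View pics/w2.png

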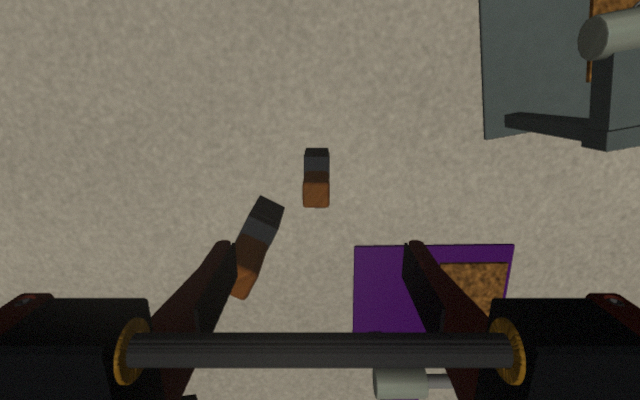

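Request:
move_arm:
  commands:
    - [[1,-1,10,-1,0,0,0],[1,-1,30,-2,0,0,0],[1,-1,55,-2,0,0,0],[1,-1,80,-2,0,0,0],[1,-1,95,-2,0,0,0],[1,-1,100,-2,0,0,0],[1,-1,100,-2,0,0,0],[1,-1,100,-2,0,0,0],[1,-1,100,-2,0,0,0]]

```text
time: 3.92
tcp_pos: [0.4797, 0.3102, 0.132]
ee_rot: [-1.569, 0.002, -1.726]
wrist_force: [0.2, 0.4, -0.2]
gripper_width: 0.0874
```

```bash
python3 - <<'E'
from h import *
im,p=snap('wrist','w3.png'); np.save('w3.npy',p,allow_pickle=True); s=bot.sense();print(s['joints'],s['tcp_pos'],s['ee_rot'],s['qvel'])
for z in (.105,.056): print(proj(p,[.4797,.3084,z]))
print('tcp axis',proj(p,[*s['tcp_pos'][:2],.105]))
E
```

```text
[-0.37635288  0.43949893 -0.39080085  1.87249672  0.21455247  0.86788455
 -2.59820084] [0.47968886 0.31023026 0.13207632] [-1.56889326  0.00175616 -1.72545106] [-0.00159534 -0.0002721   0.00054289  0.00246542  0.00075685 -0.00201091
  0.00025176]
[323.26795165 236.96069006]
[322.65283044 210.15330525]
tcp axis [320.25773071 237.40791463]
```

View pics/w3.png

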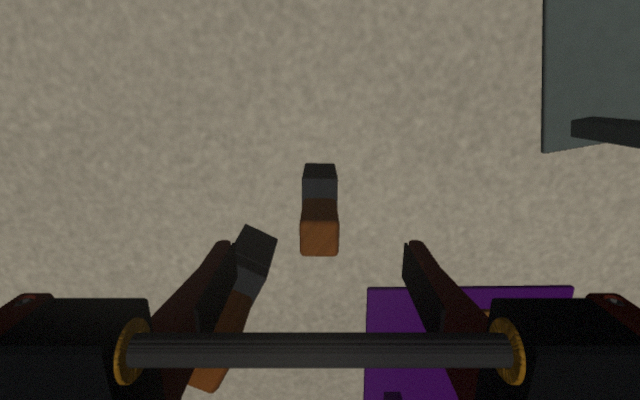

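Request:
move_arm:
  commands:
    - [[1,0,10,0,0,0,0],[1,0,25,0,0,0,0],[1,0,42,0,0,0,0],[1,0,56,0,0,0,0],[1,0,65,0,0,0,0],[1,0,69,0,0,0,0],[1,0,69,0,0,0,0],[1,0,69,0,0,0,0]]

```text
time: 4.63
tcp_pos: [0.4791, 0.3099, 0.062]
ee_rot: [-1.57, 0.0, -1.725]
wrist_force: [0.4, -0.8, -0.5]
gripper_width: 0.088
```

Request:
move_arm:
  commands:
    - [[0.6,0,0,0,0,0,0],[0.4,0,0,0,0,0,0],[0.3,0,0,0,0,0,0],[0.25,0,0,0,0,0,0],[0.2,0,0,0,0,0,0],[0,0,0,0,0,0,0],[0,0,0,0,0,0,0],[0,0,0,0,0,0,0],[0,0,0,0,0,0,0]]
  newtons: 50

```text
time: 5.38
tcp_pos: [0.4788, 0.3097, 0.0616]
ee_rot: [-1.571, -0.0, -1.725]
wrist_force: [0.5, -0.1, 0.1]
gripper_width: 0.0312
```

Request:
move_arm:
  commands:
    - [[0,0,0,0,0,0,0],[0,0,0,0,0,0,0],[0,0,0,0,0,0,0],[0,0,0,0,0,0,0]]

```text
time: 5.72
tcp_pos: [0.4788, 0.3097, 0.0616]
ee_rot: [-1.571, -0.0, -1.725]
wrist_force: [-0.1, -0.3, -1.0]
gripper_width: 0.0241
```

Request:
move_arm:
  commands:
    - [[0,0,-8,0,0,0,0],[0,0,-28,0,0,0,0],[0,0,-58,0,0,0,0],[0,0,-90,0,0,0,0],[0,0,-122,0,0,0,0],[0,0,-154,0,0,0,0],[0,6,-182,3,0,0,0],[0,24,-204,12,0,-1,0],[0,50,-216,24,0,-2,0],[0,80,-218,39,0,-3,0],[0,110,-218,54,0,-4,0],[0,140,-218,68,0,-5,0],[0,170,-218,83,0,-6,0],[0,200,-218,98,0,-7.5,0],[0,230,-218,112,0,-9,0],[0,255,-218,125,0,-10.3,0],[0,273,-218,133,0,-10.3,0],[0,282,-218,138,0,-10.3,0],[0,285,-218,139,0,-10.3,0],[0,285,-218,139,0,-10.3,0]]

```text
time: 7.38
tcp_pos: [0.572, 0.0068, 0.2796]
ee_rot: [-1.571, 0.0, -1.546]
wrist_force: [-0.7, -0.2, -2.9]
gripper_width: 0.0238
```

Request:
move_arm:
  commands:
    - [[0,0,0,0,0,0,0],[0,0,0,0,0,0,0],[0,0,0,0,0,0,0]]

```text
time: 7.63
tcp_pos: [0.572, 0.0084, 0.2798]
ee_rot: [-1.571, 0.0, -1.543]
wrist_force: [-0.1, -1.3, -1.9]
gripper_width: 0.0238
```

```bash
python3 - <<'E'
from h import *
im,p=snap('wrist','w4.png'); np.save('w4.npy',p,allow_pickle=True)
im2,_=snap('side','s4.png'); im3,_=snap('top','t4.png')
s=bot.sense();print(s['time'],s['joints'],s['tcp_pos'],s['ee_rot'],s['wrist_force'],s['gripper_width'])
for q in ([.5727,.0065,.15],[.5727-.0262*-.025*-1,.0315,.15],[.5733,-.0185,.15]): print(proj(p,q))
a=cv2.imread('pics/w4.png');b=cv2.imread('pics/s4.png')
k=lambda im,x,y,w,h:cv2.resize(im[y:y+h,x:x+w],(w*4,h*4),interpolation=cv2.INTER_CUBIC)
cv2.imwrite('pics/s4z.png',k(b,270,60,130,140))
E
```

```text
7.7833 [ 0.1086826   0.27533552 -0.28312507  1.72265318  0.08300472  1.15530803
 -1.74191537] [0.57219705 0.00751468 0.27970502] [-1.57079176e+00  9.52731575e-05 -1.54403873e+00] [ 0.99759324 -0.1039664  -2.91903875] 0.023392678949482087
[322.45112778 189.79571578]
[294.24348245 189.74177335]
[350.65799964 189.90934941]
```

View pics/w4.png

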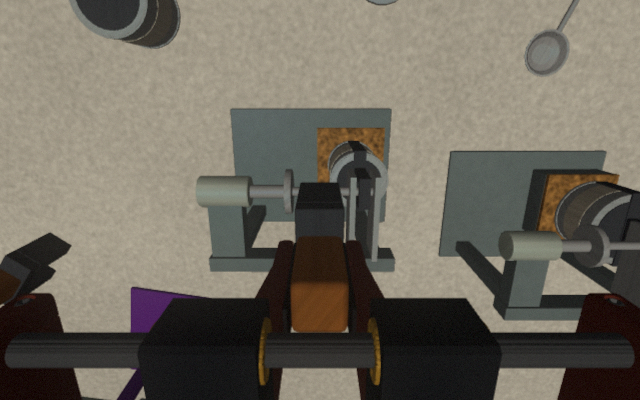

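View pics/s4.png

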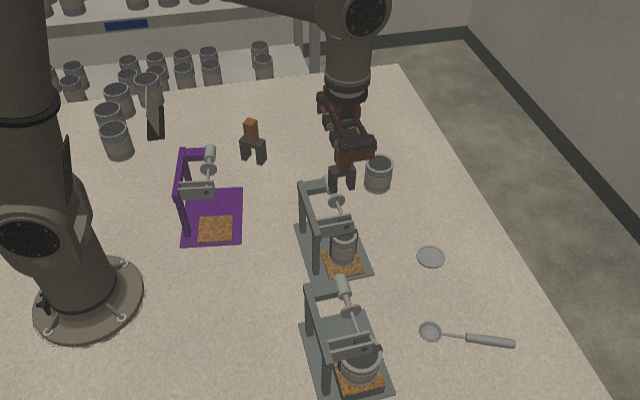

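View pics/t4.png

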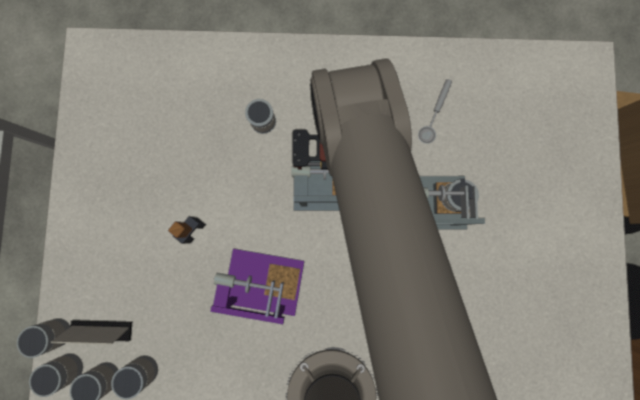

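Request:
move_arm:
  commands:
    - [[0,0,8,0,0,0,0],[0,0,22,0,0,0,0],[0,0,38,0,0,0,0],[0,0,50,0,0,0,0],[0,0,58,0,0,0,0],[0,0,60,0,0,0,0],[0,0,60,0,0,0,0]]

```text
time: 8.37
tcp_pos: [0.572, 0.0067, 0.219]
ee_rot: [-1.572, 0.0, -1.545]
wrist_force: [0.3, -0.8, -1.8]
gripper_width: 0.0239
```

```bash
python3 - <<'E'
from h import *
snap('wrist','w5.png'); snap('side','s5.png')
s=bot.sense();print(s['time'],s['tcp_pos'],s['ee_rot'],s['wrist_force'])
b=cv2.imread('pics/s5.png')
cv2.imwrite('pics/s5z.png',cv2.resize(b[110:290,270:410],None,fx=4,fy=3.3,interpolation=cv2.INTER_CUBIC)[:,:800])
E
```

```text
8.4667 [0.572812   0.00676487 0.22024725] [-1.56980643e+00  7.84419578e-05 -1.54536451e+00] [ 0.7403206   0.13236037 -2.96885979]
```

View pics/w5.png

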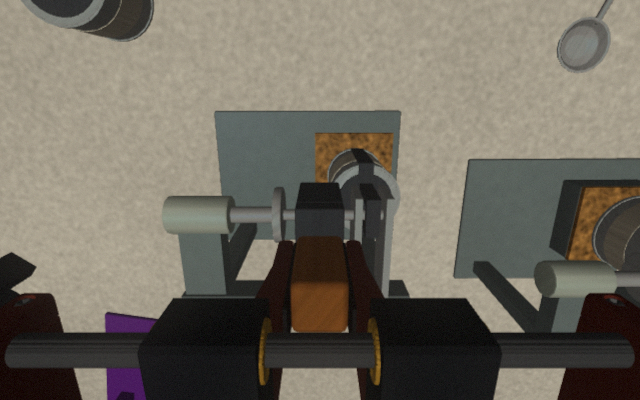

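View pics/s5z.png

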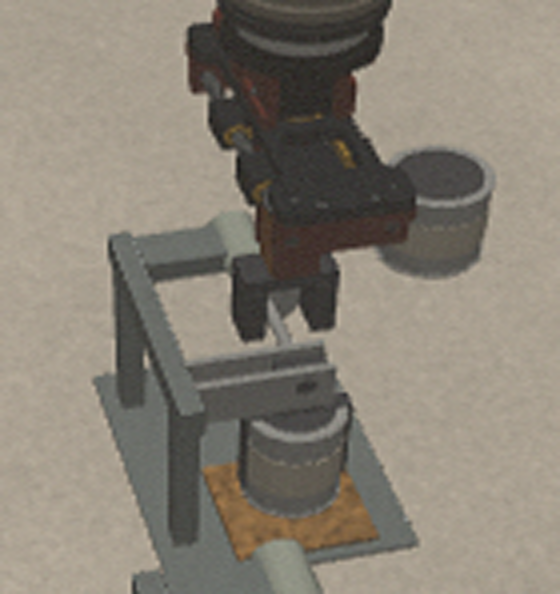

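Request:
move_arm:
  commands:
    - [[0,0,5,0,0,0,0],[0,0,12,0,0,0,0],[0,0,19,0,0,0,0],[0,0,25,0,0,0,0],[0,0,28,0,0,0,0],[0,0,28,0,0,0,0],[0,0,28,0,0,0,0]]

```text
time: 9.05
tcp_pos: [0.5722, 0.0067, 0.1914]
ee_rot: [-1.571, 0.0, -1.545]
wrist_force: [-0.7, -0.6, -2.0]
gripper_width: 0.0239
```

```bash
python3 - <<'E'
from h import *
snap('wrist','w6.png'); snap('side','s6.png')
s=bot.sense();print(s['time'],s['tcp_pos'],s['ee_rot'],s['wrist_force'])
b=cv2.imread('pics/s6.png')
cv2.imwrite('pics/s6z.png',cv2.resize(b[130:290,280:400],None,fx=4,fy=3.6,interpolation=cv2.INTER_CUBIC)[:,:800])
E
```

```text
9.15 [0.57258323 0.00671258 0.19192008] [-1.57028089e+00  4.45925927e-05 -1.54540585e+00] [-0.42124189  0.12338147 -3.7335837 ]
```

View pics/w6.png

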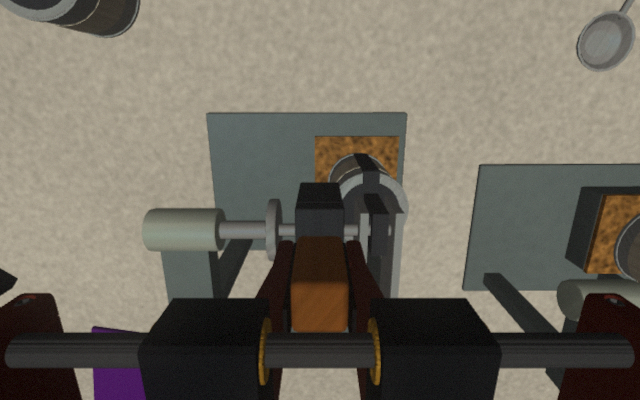

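View pics/s6z.png

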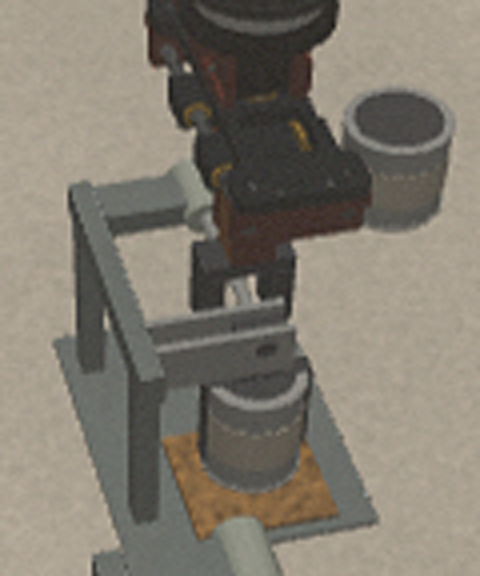

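Request:
move_arm:
  commands:
    - [[0,-3,0,0,0,0,0],[0,-7,0,0,0,0,0],[0,-10,0,0,0,0,0],[0,-13,0,0,0,0,0],[0,-16,0,0,0,0,0],[0,-19,0,0,0,0,0],[0,-22,0,0,0,0,0],[0,-24,0,0,0,0,0],[0,-24,0,0,0,0,0]]

```text
time: 9.9
tcp_pos: [0.5719, 0.0289, 0.1918]
ee_rot: [-1.571, -0.003, -1.546]
wrist_force: [-0.5, -5.1, -0.1]
gripper_width: 0.0237
```

Request:
move_arm:
  commands:
    - [[0,-2,0,0,0,0,0],[0,-4,0,0,0,0,0],[0,-6,0,0,0,0,0],[0,-8,0,0,0,0,0],[0,-9,0,0,0,0,0],[0,-9,0,0,0,0,0],[0,-9,0,0,0,0,0]]

```text
time: 10.48
tcp_pos: [0.5716, 0.0385, 0.1918]
ee_rot: [-1.571, -0.002, -1.546]
wrist_force: [-0.3, -5.8, -0.7]
gripper_width: 0.0238
```

```bash
python3 - <<'E'
from h import *
snap('wrist','w7.png'); snap('side','s7.png')
s=bot.sense();print(s['time'],s['tcp_pos'],s['ee_rot'],s['wrist_force'])
b=cv2.imread('pics/s7.png')
cv2.imwrite('pics/s7z.png',cv2.resize(b[130:290,280:400],None,fx=4,fy=3.6,interpolation=cv2.INTER_CUBIC)[:,:800])
E
```

```text
10.5833 [0.57164918 0.03852158 0.19187808] [-1.57059338e+00 -1.42370209e-03 -1.54615462e+00] [-0.15084163 -4.76616377  0.69653868]
```

View pics/w7.png

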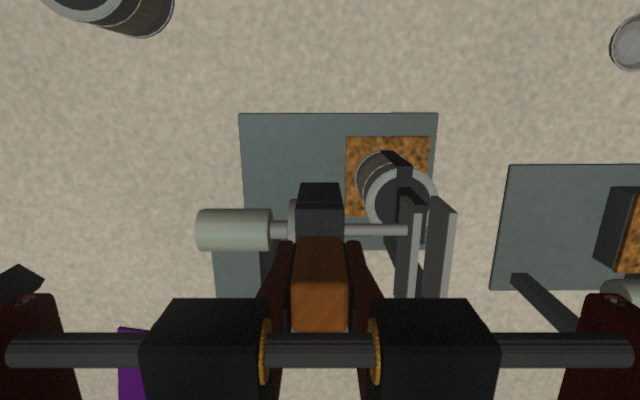

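View pics/s7z.png

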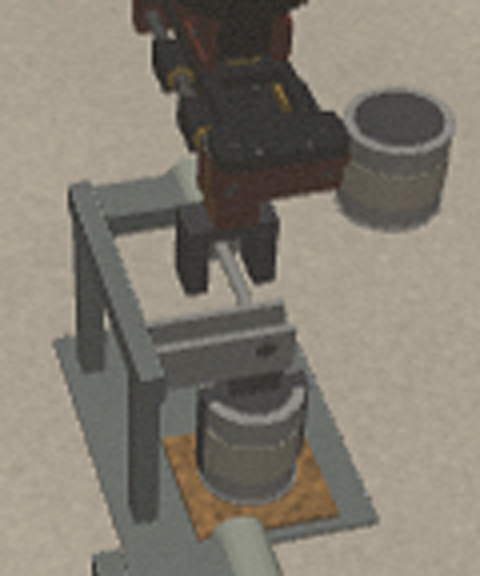

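Request:
move_arm:
  commands:
    - [[0,2,0,0,0,0,0],[0,5,0,0,0,0,0],[0,8,0,0,0,0,0],[0,11,0,0,0,0,0],[0,14,0,0,0,0,0],[0,17,0,0,0,0,0],[0,20,0,0,0,0,0],[0,23,0,0,0,0,0],[0,26,0,0,0,0,0],[0,29,0,0,0,0,0],[0,32,0,0,0,0,0],[0,32,0,0,0,0,0],[0,32,0,0,0,0,0]]

```text
time: 11.67
tcp_pos: [0.5723, 0.0077, 0.1916]
ee_rot: [-1.571, 0.0, -1.546]
wrist_force: [-0.2, -0.1, -3.1]
gripper_width: 0.0242
```

```bash
python3 - <<'E'
from h import *
snap('side','s8.png')
s=bot.sense();print(s['time'],s['tcp_pos'],s['ee_rot'],s['wrist_force'])
b=cv2.imread('pics/s8.png')
cv2.imwrite('pics/s8z.png',cv2.resize(b[130:290,280:400],None,fx=4,fy=3.6,interpolation=cv2.INTER_CUBIC)[:,:800])
E
```

```text
11.7167 [0.57231553 0.00789706 0.19164205] [-1.57075723e+00  3.13304889e-04 -1.54534919e+00] [-0.04149894  0.37905344 -2.64576606]
```

View pics/s8z.png

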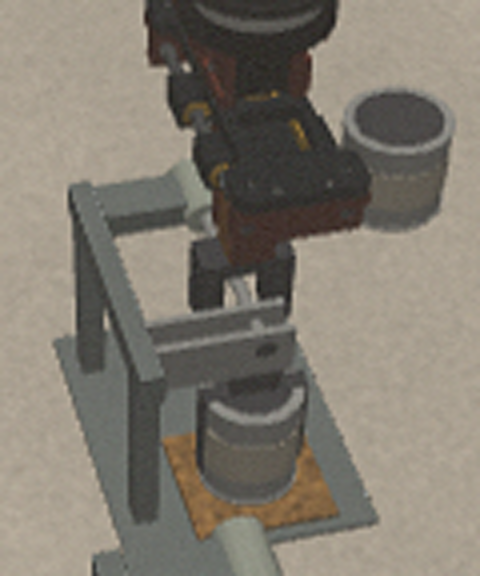

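Request:
move_arm:
  commands:
    - [[0,0,-6,0,0,0,0],[0,0,-20,0,0,0,0],[0,0,-40,0,0,0,0],[0,0,-62,0,0,0,0],[0,0,-82,0,0,0,0],[0,-4,-93,-1,0,0,0],[0,-20,-95,-5,0,0,0],[0,-45,-95,-11,0,0,0],[0,-75,-95,-18,0,0,0],[0,-105,-95,-25,0,0,0],[0,-135,-95,-32,0,0,0],[0,-165,-95,-39,0,0,0],[0,-195,-90,-47,0,0,0],[0,-225,-75,-54,0,0,0],[0,-250,-55,-60,0,0,0],[0,-266,-30,-64,0,0,0],[0,-273,0,-65,0,0,0],[0,-274,30,-65,0,0,0],[0,-274,55,-65,0,0,0],[0,-274,70,-65,0,0,0]]

```text
time: 13.38
tcp_pos: [0.4984, 0.2797, 0.1186]
ee_rot: [-1.575, -0.002, -1.544]
wrist_force: [0.2, -0.8, -2.9]
gripper_width: 0.0237
```

Request:
move_arm:
  commands:
    - [[0,0,10,0,0,0,0],[0,0,20,0,0,0,0],[0,0,30,0,0,0,0],[0,0,40,0,0,0,0],[0,0,45,0,0,0,0],[0,0,45,0,0,0,0],[0,0,45,0,0,0,0]]

```text
time: 13.97
tcp_pos: [0.5005, 0.28, 0.0768]
ee_rot: [-1.571, 0.0, -1.545]
wrist_force: [0.8, 1.7, -2.2]
gripper_width: 0.024
```

```bash
python3 - <<'E'
from h import *
snap('side','s9.png');snap('top','t9.png')
s=bot.sense();print(s['time'],s['tcp_pos'],s['ee_rot'],s['wrist_force'])
b=cv2.imread('pics/s9.png')
cv2.imwrite('pics/s9z.png',cv2.resize(b[80:280,200:400],None,fx=3,fy=3,interpolation=cv2.INTER_CUBIC))
E
```

```text
14.0667 [0.50084507 0.28024935 0.07731445] [-1.56971941e+00  6.05763888e-04 -1.54544721e+00] [-0.2708021   0.80670913 -1.80822633]
```

View pics/s9z.png

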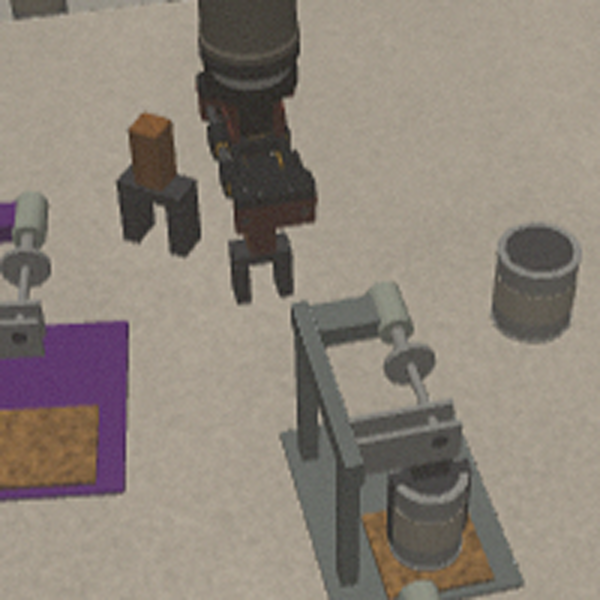

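View pics/t9.png

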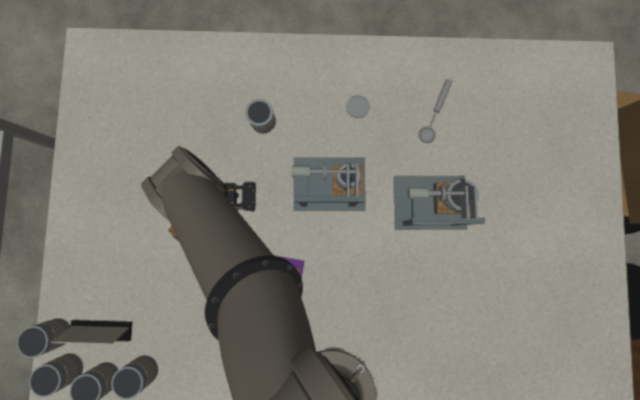

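Request:
move_arm:
  commands:
    - [[0,0,4,0,0,0,0],[0,0,8,0,0,0,0],[0,0,11,0,0,0,0],[0,0,13,0,0,0,0],[0,0,14,0,0,0,0],[0,0,14,0,0,0,0],[0,0,14,0,0,0,0]]

```text
time: 14.65
tcp_pos: [0.5004, 0.28, 0.0626]
ee_rot: [-1.571, -0.0, -1.545]
wrist_force: [-0.1, 0.8, -3.6]
gripper_width: 0.0236
```

Request:
move_arm:
  commands:
    - [[0,0,1,0,0,0,0],[0,0,1,0,0,0,0],[0,0,1.5,0,0,0,0],[0,0,1.5,0,0,0,0]]

```text
time: 14.98
tcp_pos: [0.5005, 0.28, 0.0616]
ee_rot: [-1.57, -0.0, -1.545]
wrist_force: [-0.8, -0.8, 3.1]
gripper_width: 0.0236
```

Request:
move_arm:
  commands:
    - [[0.27,0,0,0,0,0,0],[0.29,0,0,0,0,0,0],[0.32,0,0,0,0,0,0],[0.4,0,0,0,0,0,0],[0.5,0,0,0,0,0,0],[0.65,0,0,0,0,0,0],[0.8,0,0,0,0,0,0],[0.8,0,0,0,0,0,0],[0.8,0,0,0,0,0,0],[0.8,0,0,0,0,0,0]]

```text
time: 15.82
tcp_pos: [0.5004, 0.2799, 0.0612]
ee_rot: [-1.571, 0.0, -1.545]
wrist_force: [0.5, -0.3, -0.4]
gripper_width: 0.0694
```

```bash
python3 - <<'E'
from h import *
snap('wrist','w10.png')
s=bot.sense();print(s['time'],s['tcp_pos'],s['ee_rot'],s['wrist_force'],s['gripper_width'])
E
```

```text
15.8667 [0.50036107 0.2799361  0.06114133] [-1.57080616e+00 -1.30425012e-05 -1.54539103e+00] [0.52679093 0.15824371 0.56797978] 0.07006472690773266
```

View pics/w10.png

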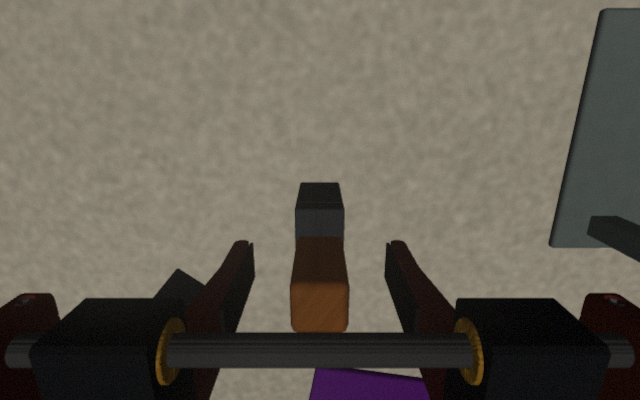

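Fork stands centred (320, 300) between open fingers. Retract straight up.

Request:
move_arm:
  commands:
    - [[0.8,0,-6,0,0,0,0],[0.8,0,-20,0,0,0,0],[0.8,0,-40,0,0,0,0],[0.8,0,-65,0,0,0,0],[0.8,0,-95,0,0,0,0],[0.8,0,-125,0,0,0,0],[0.8,0,-155,0,0,0,0],[0.8,0,-185,0,0,0,0],[0.8,0,-200,0,0,0,0],[0.8,0,-200,0,0,0,0],[0.8,0,-200,0,0,0,0],[0.8,0,-200,0,0,0,0]]

```text
time: 16.87
tcp_pos: [0.4998, 0.2794, 0.2601]
ee_rot: [-1.572, -0.001, -1.545]
wrist_force: [-0.9, -0.4, -0.7]
gripper_width: 0.0701
```

```bash
python3 - <<'E'
from h import *
im,p=snap('side','s11.png');snap('wrist','w11.png')
s=bot.sense();print(s['time'],s['tcp_pos'],s['wrist_force'],s['qvel'].round(3))
b=cv2.imread('pics/s11.png')
cv2.imwrite('pics/s11z.png',cv2.resize(b[80:400,200:480],None,fx=2.2,fy=1.87,interpolation=cv2.INTER_CUBIC))
a=cv2.imread('pics/s0.png' if 0 else 'pics/side0.png')
d=cv2.absdiff(a,b).max(2)
for n,(x,y,w,h) in dict(spare=(360,150,40,45),squat=(300,275,100,125)).items(): print(n,(d[y:y+h,x:x+w]>45).mean())
cv2.imwrite('pics/cmp.png',np.hstack([cv2.resize(i[205:285,315:380],None,fx=6,fy=6,interpolation=cv2.INTER_CUBIC) for i in (a,b)]))
E
```

```text
16.9667 [0.49960625 0.27935446 0.25958791] [ 0.14058071 -0.3940342  -0.18273914] [-0.     0.003  0.002 -0.004 -0.    -0.001 -0.   ]
spare 0.0
squat 0.0
```

View pics/s11z.png

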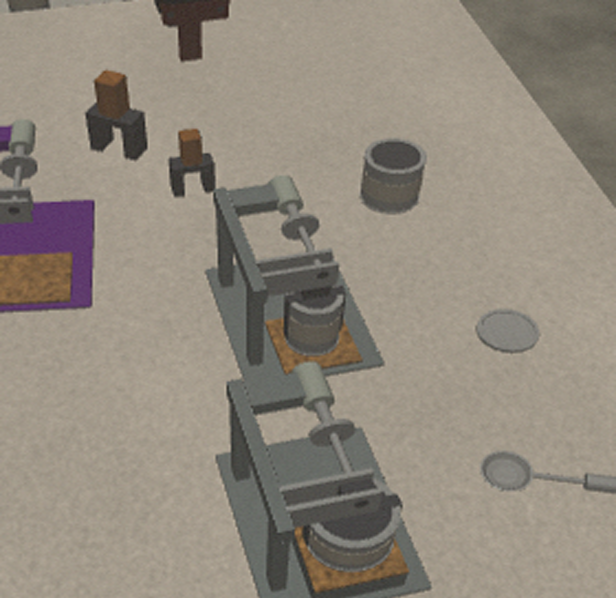

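View pics/cmp.png

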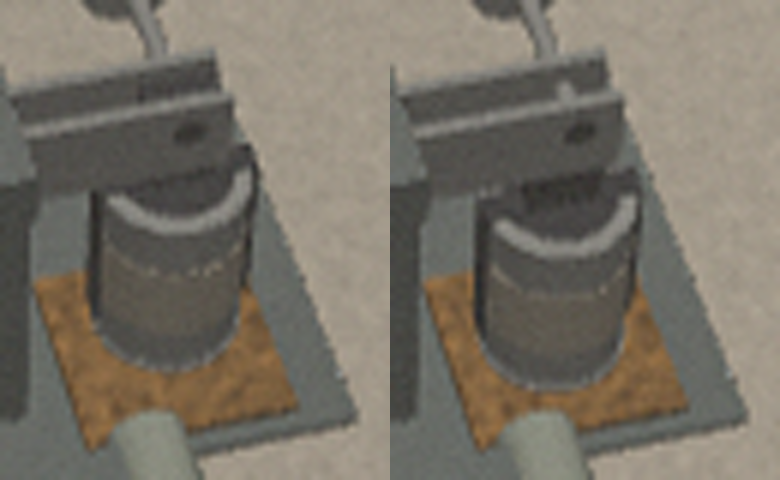

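View pics/w11.png

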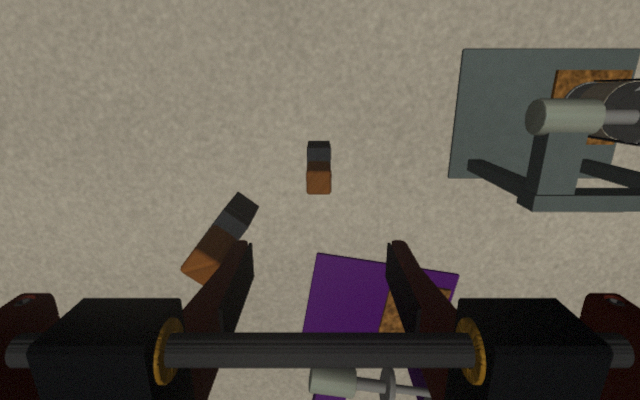

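```bash
python3 - <<'E'
from h import *
p=camera_params('side')
for z in (.029,.011,.114,.096): print(z,proj(p,[.574,-.0315,z]))
# rim/front-bottom row change via template shift between frames
a=cv2.imread('pics/side0.png',0)[232:268,331:357];b=cv2.imread('pics/s11.png',0)
r=cv2.matchTemplate(b[222:285,325:363],a,cv2.TM_CCOEFF_NORMED);_,m,_,l=cv2.minMaxLoc(r);print(m,l[0]+325-331,l[1]+222-232)
E
```

```text
0.029 [342.49024671 256.64608206]
0.011 [342.15782359 261.3380636 ]
0.114 [344.16719442 232.97682684]
0.096 [343.79649122 238.20911199]
0.8966037631034851 -1 4
```

```bash
python3 - <<'E'
from h import *
p=camera_params('side')
A=cv2.imread('pics/side0.png');B=cv2.imread('pics/s11.png')
def match(tb):
    x0,y0,x1,y1=tb
    k=4
    a=cv2.resize(A,None,fx=k,fy=k,interpolation=cv2.INTER_CUBIC)[y0*k:y1*k,x0*k:x1*k]
    b=cv2.resize(B,None,fx=k,fy=k,interpolation=cv2.INTER_CUBIC)[(y0-4)*k:(y1+9)*k,(x0-4)*k:(x1+4)*k]
    r=cv2.matchTemplate(b,a,cv2.TM_CCOEFF_NORMED);_,m,_,l=cv2.minMaxLoc(r);return round(m,3),l[0]/k-4,l[1]/k-4
print('rim',match((331,236,357,246)),'band',match((331,246,357,256)),'bottom',match((331,258,357,268)))
# outlines: predicted base/top circles for z base .011 and .029
out=B.copy()
k=8;out=cv2.resize(B[215:285,310:380],None,fx=k,fy=k,interpolation=cv2.INTER_CUBIC)
c=np.array([.5735,-.0310])
for z,col in ((.011,(0,255,0)),(.096,(0,255,0)),(.014,(0,0,255))):
    pts=[]
    for t in np.linspace(0,2*np.pi,60):
        u=proj(p,[c[0]+.028*np.cos(t),c[1]+.028*np.sin(t),z]); pts.append([(u[0]-310+.5)*k-.5,(u[1]-215+.5)*k-.5])
    cv2.polylines(out,[np.array(pts).astype(int)],True,col,1)
cv2.imwrite('pics/ov.png',out)
E
```

```text
rim (0.973, -1.0, 4.0) band (0.843, -1.0, 3.75) bottom (0.886, -0.75, 3.25)
```

View pics/ov.png

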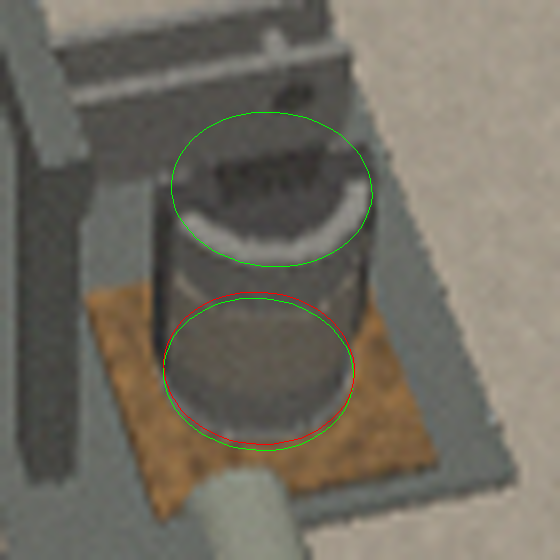

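```bash
python3 - <<'E'
from h import *
A=cv2.imread('pics/top0.png');im,p=snap('top','t11.png');B=cv2.imread('pics/t11.png')
k=8
cv2.imwrite('pics/cmpt.png',np.hstack([cv2.resize(i[155:205,325:372],None,fx=k,fy=k,interpolation=cv2.INTER_CUBIC) for i in (A,B)]))
for z in (.114,.096): print(proj(p,[.5737,-.0315,z]))
E
```

```text
[350.31647982 173.53573413]
[349.70769451 174.68584403]
```

View pics/cmpt.png

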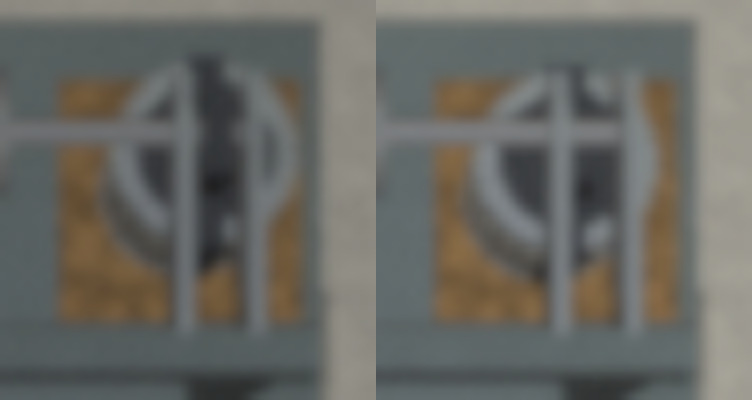

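```bash
python3 - <<'E'
from h import *
s=bot.sense();print(s['time'],s['wrist_force'],s['tcp_pos']); print(bot.sign_off())
E
```

```text
17.0167 [0.19395009 0.80457873 0.82985393] [0.49970768 0.27941698 0.25965163]
the job is handed in; nothing more can be done
None
```

I freed the tall tin with the small fork, stood the fork back on the bench, and handed the job in at about 17 s of the 58 s allowed.

- **Freeing the tin:** I gripped the fork by its handle and straddled the bar. I then pushed the disc back about 20 mm, worked out from the arm's travel, against 5 to 6 N at the wrist. The tin dropped on to its cork pad and I let the bar shut slowly. Only the fork touched the bar.
- **Standing the fork:** I set it on its two prongs at about (0.50, 0.28), released it and drew straight up. The last pictures show it upright with the gripper about 20 cm above its grasp height.
- **Left alone:** the side picture shows no change around the squat hanging tin or the spare tin compared with the start.
- **One check disagreed:** in the side view the tin's image moved down only 3 to 4 pixels, where a full 18 mm drop should give about 5. The top view shows the tin also slid about 2 mm towards the disc. That accounts for the shortfall, and the rim's shift in that view fits a full drop. The bar is shut across both clevis plates with the lug below it, so I judged the tin upright on its pad.

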